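# Make up a ribbon-change kit and a core kit for the label printers

## Task

Make up the two printer kits from the stock standing in the open middle of the bench, one thing to a bay, each standing upright on the tray floor: in the long tray the black ribbon roll in the middle bay with the tall cardboard core and the cleaner bottle in the end bays (either way round), and in the short tray the short cardboard core and the glue stick (either way round). The wooden stamp and the pile of labels belong to no kit: leave them where they stand.

Things in the scene. Friction and masses are not known exactly. Their poses are not given: they have to be found in the camera images.
- long_tray: Low blue plastic tray, stuck to the bench (does not move), with a row of three square bays along its x axis; 256 mm (x) by 88 mm (y), 18 mm high, and a flat carrying tab standing 15 mm out from each end. Walls, dividers and floor are 4 mm thick, so each bay is 80 x 80 mm inside, its floor 4 mm above the bench and 14 mm deep. Origin at the centre of the underside; the bay centres lie at x = -84, 0 and +84 mm, y = 0. Its yaw varies.
- short_tray: Low blue plastic tray, like the long one but with two bays: 172 mm (x) by 88 mm (y), 18 mm high, with the same end tabs, fixed to the bench, same 4 mm walls, divider and floor, bays 80 x 80 mm inside. Origin at the centre of the underside; the bay centres lie at x = -42 and +42 mm, y = 0. Its yaw varies.
- ribbon_roll: Loose, stands upright on the bench; origin at the centre of its underside, z up. Black ribbon roll standing on end: a cylinder 58 mm in diameter from the bench to 72 mm up, with a cardboard core of 26 mm outer diameter standing out of its top to 78 mm. About 0.16 kg. Grasp across the black barrel.
- tall_core: Loose, stands upright on the bench; origin at the centre of its underside, z up. The tall empty cardboard core: a brown tube, 41 mm in diameter, 90 mm high, open at the top. About 20 g.
- cleaner_bottle: Loose, stands upright on the bench; origin at the centre of its underside, z up. Small brown bottle with a white screw cap, 85 mm high: 43 mm in diameter at the foot, widening evenly to 46 mm at 57 mm up (grasp it just below there), then a sloping shoulder; the cap is 45 mm in diameter, from 68 to 85 mm. About 0.11 kg. (A like bottle far back by the cartons, beyond the machine cable, is not meant.)
- wooden_stamp: Loose, stands upright on the bench; origin at the centre of its underside, z up. Wooden hand stamp with a turned handle: base bar 24 mm (x) by 60 mm (y) and 12 mm high, neck 18 mm thick from 12 to 34 mm, tapered round knob up to 28 mm in diameter from 34 to 70 mm, on the axis of the origin. It is not part of a kit and stays where it stands, among the stock.
- stick_of_glue: Loose, stands upright on the bench; origin at the centre of its underside, z up. Glue stick, a slim white cylinder with a green and a yellow band: 26 mm in diameter, 93 mm high. About 36 g. (A like one far back by the cartons, beyond the machine cable, is not meant.)
- short_core: Loose, stands upright on the bench; origin at the centre of its underside, z up. The short empty cardboard core: a brown tube, 41 mm in diameter like the tall one but only 58 mm high. About 20 g.
- label_stack: Flat pile of white printed labels, 41 mm (x) by 60 mm (y), 13 mm high, lying loose on the bench. Origin at the centre of its underside. It is not part of a kit and stays where it lies.
Things that resemble listed ones, but are neither listed nor needed, are in the scene too. Leave any green or pink look-alike of the cleaner_bottle alone. There is more than one size of the stick_of_glue; the one meant has the size given above.

How it is judged (in metres and radians):
At the end, for the whole second after the job is handed in: Ribbon roll in the long tray's middle bay, tall core and cleaner in its end bays, short core and glue stick in the short tray's bays, one each: within 22 mm of the bay centre along each tray axis, underside under 9 mm above the tray's underside, upright within 0.12 rad, at rest, released (x of ribbon_roll in the frame of long_tray between -0.022 and 0.022 m and y of ribbon_roll in the frame of long_tray between -0.022 and 0.022 m and z of ribbon_roll in the frame of long_tray between 0 and 0.009 m and (((x of tall_core in the frame of long_tray between 0.062 and 0.106 m and y of tall_core in the frame of long_tray between -0.022 and 0.022 m and z of tall_core in the frame of long_tray between 0 and 0.009 m) and (x of cleaner_bottle in the frame of long_tray between -0.106 and -0.062 m and y of cleaner_bottle in the frame of long_tray between -0.022 and 0.022 m and z of cleaner_bottle in the frame of long_tray between 0 and 0.009 m)) or ((x of tall_core in the frame of long_tray between -0.106 and -0.062 m and y of tall_core in the frame of long_tray between -0.022 and 0.022 m and z of tall_core in the frame of long_tray between 0 and 0.009 m) and (x of cleaner_bottle in the frame of long_tray between 0.062 and 0.106 m and y of cleaner_bottle in the frame of long_tray between -0.022 and 0.022 m and z of cleaner_bottle in the frame of long_tray between 0 and 0.009 m))) and (((x of short_core in the frame of short_tray between 0.02 and 0.064 m and y of short_core in the frame of short_tray between -0.022 and 0.022 m and z of short_core in the frame of short_tray between 0 and 0.009 m) and (x of stick_of_glue in the frame of short_tray between -0.064 and -0.02 m and y of stick_of_glue in the frame of short_tray between -0.022 and 0.022 m and z of stick_of_glue in the frame of short_tray between 0 and 0.009 m)) or ((x of short_core in the frame of short_tray between -0.064 and -0.02 m and y of short_core in the frame of short_tray between -0.022 and 0.022 m and z of short_core in the frame of short_tray between 0 and 0.009 m) and (x of stick_of_glue in the frame of short_tray between 0.02 and 0.064 m and y of stick_of_glue in the frame of short_tray between -0.022 and 0.022 m and z of stick_of_glue in the frame of short_tray between 0 and 0.009 m))) and angle between each of ribbon_roll, tall_core, cleaner_bottle, short_core, stick_of_glue's own z axis and vertical below 0.12 rad and linear speed of each of ribbon_roll, tall_core, cleaner_bottle, short_core, stick_of_glue below 0.02 m/s and contact force between each of ribbon_roll, tall_core, cleaner_bottle, short_core, stick_of_glue and the fingers below 0.05 N); the robot touches nothing.
It fails at once if the wooden stamp is shifted by more than 20 mm (distance of wooden_stamp from where it was at the start of the episode above 0.02 m).
It fails at once if the pile of labels is shifted by more than 20 mm (distance of label_stack from where it was at the start of the episode above 0.02 m).
It also fails if it takes over 134 s, if anything falls off the work surface, if the arm or the gripper's body presses on something with over 40 N, if the wrist force passes 120 N, or if a joint passes its speed limit or range.

## Robot

A 6-joint arm with a two-finger parallel gripper is mounted at the origin on a cart in front of the work surface, level with it; the furniture and walls round the work are solid. World frame = base frame: x ahead of the robot, y to its left, z up, the work surface at z = 0. Lengths are in mm, angles in rad, forces in N, time in s.
With the tool pointing down it reaches from about 350 to 875 mm from the base axis. Payload 4.2 kg.
Tool frame: the origin (TCP) lies at the very end of the fingers, on their centre line; the grasp point (between the pads) lies arm.grip_point_offset behind it (arm.grip_point_offset is the distance from the TCP to the grasp point, in mm); z points along the fingers, y is the line along which they close (so a half turn about z gives the same grasp; the last joint's range is limited). The gripper opens to 85 mm and grips with 20 to 120 N. Pads are 22 mm wide; open, the fingers measure 114 mm over their backs; the gripper's body (76 mm by 85 mm) begins 54 mm behind the grasp point. The pads swing forward as they close: fully open they stand 13 mm farther back than shut.
Start: joints at [-1.063, 0.385, 0.008, 0, -1.194, -0.259], TCP at [153.918, -605.73, 231.312] pointing down, gripper open.
Joint ranges: [-3.14, 3.14], [-1.21, 2.06], [-1.07, 1.41], [-3.16, 2.05], [-2.99, -0.16], [-3.1, 3.1]. Speed limits (rad/s): [2.79, 2.79, 3.14, 3.14, 3.14, 3.14].

## Interface

Orientations are given as a unit quaternion [x, y, z, w].
In Python, from bench import arm, cams, ticket gives the robot as it stands.
- The arm moves only by the tool servo_tool, never from a script. Its argument "commands" is a list that holds one entry, the list of rows, each a list of 7 numbers: the closure in counts, from 0 (fully open) to 255 (shut), then the shift along the tool's x, y, z in m, then the turn, a rotation vector about the tool's x, y, z in degrees. In form: [[[grip, x, y, z, ax, ay, az], ...]]. A call has 1 to 10 rows; each row shifts and turns the commanded pose from where the row before left it, along the tool's axes as they then stand; what a row does not reach is not made up. A row lasts 1/12 s, in which the tool goes at most 41.7 mm and 7.16 degrees, less where a joint would pass 70% of its speed; a pose out of reach is approached as far as the arm can. A call with a gripper value outside its range is refused whole. The fingers move at their own pace and stop on an object; the grip force is fixed at half the most. Time passes only in rows, so rows that do not move let the fingers close. It gives the time, the measured TCP pose, the force, the opening and the grip force at its end, in the units of the state.
- arm.read_state(): the state, without advancing time (a new reading comes with each control period).
- cams.get_image(name): name is "side" or "top" or "wrist"; returns a dict with "frame" (420x560x3 uint8, blue, green, red), "K" (3x3 intrinsics, pixels), "k1" (the pictures are not rectified: a ray, as slopes to the right and down, at radius r is drawn at 1 + k1 r^2 times it, then the intrinsics apply), "T" (4x4, takes a point from camera to world coordinates). Camera axes: x right, y up, looking along -z (the intrinsics and any distortion apply to the point x, -y, -z); pixel columns grow to the right and rows downward; lengths in mm; the calibration is good to about 2 mm. A picture is of the moment at which its call begins. There is no depth.
- ticket.job_done(): hands the job in; it is judged then, once.
The state is a dict: "clock": time; "joints": joint angles; "joint_vel": joint speeds; "joint_efforts": joint torques, N m; "position": TCP position; "ee_rot": TCP orientation; "contact_force": force on the tool from outside, world axes, zero at the start; "wrist_torque": the same for the moment, N m; "gripper_width": finger opening in mm; "grasp_force": force on a finger pad.
Only numpy, scipy, OpenCV 4.12 (cv2) and the standard library are available. Lean on these libraries where they do the work, as an engineer would, in place of code of your own. Each camera call takes 0.05 s, during which the arm holds its last target. There are 200 camera calls.

## Working session

There is one attempt and no reset: what is moved stays moved. The work goes in short steps, Python scripts to look and compute and a tool call to move; the robot and the scene stay as the last step left them, time stands still between calls to the robot, and variables do not carry over. Pictures are saved under pics/ and viewed, at most 14 in all, crops included, and the job is handed in when it is done.

Besides the shell and the picture viewer there is one more tool, called after "Request:" by a JSON object that holds its "fn" and its "kwargs". servo_tool: Moves the arm, as the interface text tells. Its arguments: {"type":"object","properties":{"commands":{"type":"array","items":{"type":"array","items":{"type":"array","items":{"type":"number"}}}}},"required":["commands"]}

```bash
mkdir -p pics; ls; cat > h.py <<'E'
from bench import arm,cams,ticket
import numpy as np, cv2
def snap(n,f):
    d=cams.get_image(n); cv2.imwrite('pics/'+f+'.png',d['frame']); np.savez('pics/'+f+'.npz',K=d['K'],T=d['T'],k1=d['k1'],frame=d['frame']); return d
def load(f): return np.load('pics/'+f+'.npz')
def w(d,u,v,z):
    K=d['K'];T=d['T'];k=float(d['k1'])
    a=np.array([(u-K[0,2])/K[0,0],(v-K[1,2])/K[1,1]]);b=a.copy()
    for _ in range(30): b=a/(1+k*(b@b))
    r=T[:3,:3]@np.array([b[0],-b[1],-1.]);o=T[:3,3]
    return o+r*(z-o[2])/r[2]
def px(d,p):
    K=d['K'];T=d['T'];k=float(d['k1'])
    c=T[:3,:3].T@(np.array(p,float)-T[:3,3]);s=np.array([c[0],-c[1]])/-c[2];s=s*(1+k*(s@s))
    return K[0,0]*s[0]+K[0,2],K[1,1]*s[1]+K[1,2]
E
python3 - <<'E'
from h import *
for n in('top','side'):
    d=snap(n,n+'0');print(n,d['T'].round(2),d['K'],d['k1'])
s=arm.read_state();print(s,arm.grip_point_offset)
for n in('top','side'):cv2.imwrite(f'pics/{n}0b.png',cv2.resize(cv2.imread(f'pics/{n}0.png'),(800,600),interpolation=cv2.INTER_CUBIC))
E
```

```text
pics
top [[ 2.00000e-02  1.00000e+00 -7.00000e-02  4.00830e+02]
 [-1.00000e+00  2.00000e-02 -1.00000e-02  9.56800e+01]
 [-1.00000e-02  7.00000e-02  1.00000e+00  1.16826e+03]
 [ 0.00000e+00  0.00000e+00  0.00000e+00  1.00000e+00]] [[546.03095285   0.         284.75438701]
 [  0.         546.03095285 207.18365993]
 [  0.           0.           1.        ]] -0.20367065151219754
side [[-1.00000e+00 -2.00000e-02  6.00000e-02  5.15750e+02]
 [ 6.00000e-02 -4.40000e-01  9.00000e-01  1.01654e+03]
 [ 1.00000e-02  9.00000e-01  4.40000e-01  5.03630e+02]
 [ 0.00000e+00  0.00000e+00  0.00000e+00  1.00000e+00]] [[431.64569634   0.         271.81429827]
 [  0.         431.64569634 205.43831294]
 [  0.           0.           1.        ]] 0.03644986069455928
{'clock': 0.1, 'joints': array([-1.06342027e+00,  3.85484633e-01,  6.76130263e-03, -4.37730725e-04,
       -1.19402258e+00, -2.58603767e-01]), 'joint_vel': array([ 0.00020467, -0.00052401,  0.00472402,  0.0028799 , -0.00138466,
       -0.00096283]), 'joint_efforts': array([-4.99832095e-04, -3.93319094e+01,  1.88927865e+01,  4.19778541e+00,
       -2.55035971e-03,  3.09461747e-06]), 'position': array([ 153.77156516, -605.24257698,  230.32711311]), 'ee_rot': array([-1.23985481e-01,  9.92283533e-01,  9.80192918e-04, -1.75579295e-04]), 'contact_force': array([-1.20221287,  0.35637464, -0.09568777]), 'wrist_torque': array([ 0.01081941,  0.0460873 , -0.02671393]), 'grasp_force': 0.0, 'gripper_width': 85.13769266909382} 18.700000000000003
```

View pics/top0b.png

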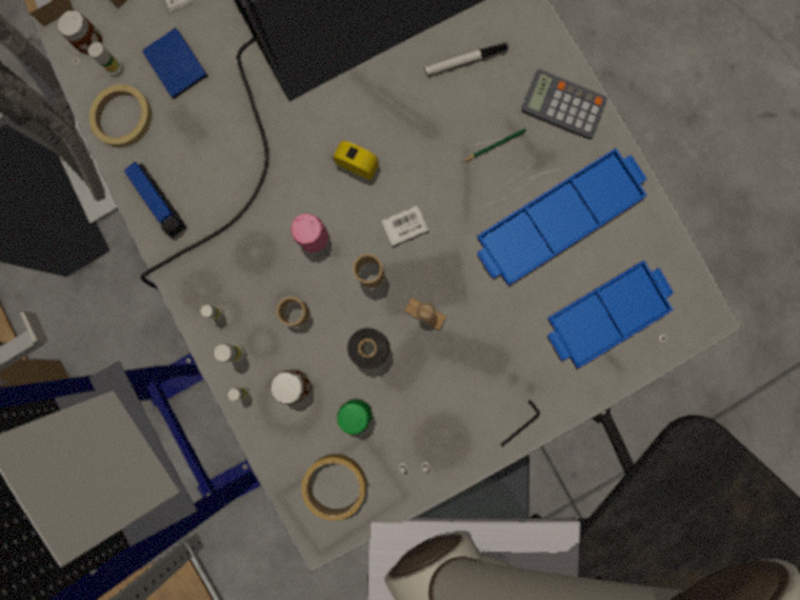

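View pics/side0b.png

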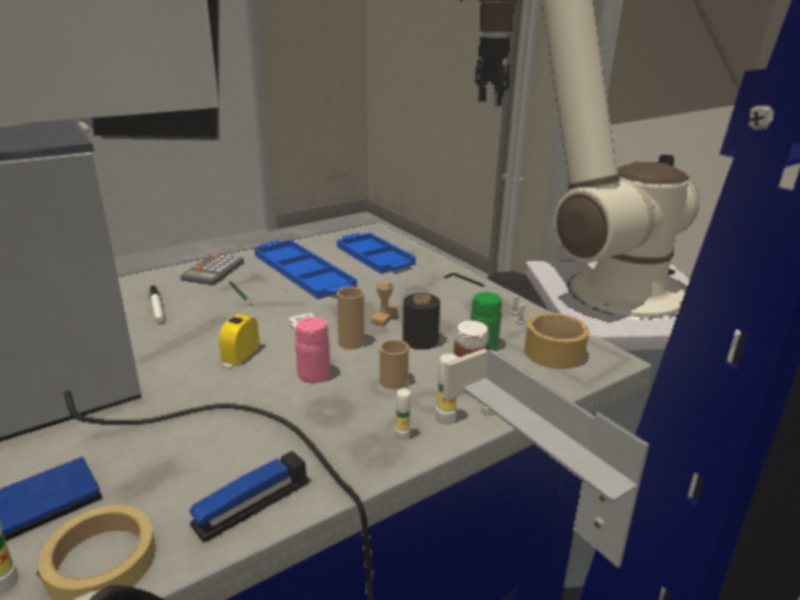

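Top view (800x600): the tall core is at (369,268), short core (293,311), roll (369,348), white-capped cleaner (290,387) and stamp (426,314). The labels are at (405,226), the long tray around (562,218) and the short tray around (611,315).

Possible mix-ups:
- **Glue:** small sticks at (209,312) and (236,395), the far one at (103,57), and the larger one at (226,352), which I choose.
- **Bottle:** pink (309,231), green (354,417) and the far brown one (80,30).
- **Cores:** tall against short, which the side view separates.
- **Tape rings:** not needed.

A close crop will check these choices.

```bash
python3 - <<'E'
from h import *
f=load('top0')['frame']
def crop(x0,y0,x1,y1,s,n):
    c=cv2.resize(f[y0:y1,x0:x1],None,fx=s,fy=s,interpolation=cv2.INTER_CUBIC)
    for x in range((x0//20+1)*20,x1,20):
        cv2.line(c,((x-x0)*s,0),((x-x0)*s,8),(0,0,255),1);cv2.putText(c,str(x),((x-x0)*s,18),0,.4,(0,0,255))
    for y in range((y0//20+1)*20,y1,20):
        cv2.line(c,(0,(y-y0)*s),(8,(y-y0)*s),(0,0,255),1);cv2.putText(c,str(y),(8,(y-y0)*s),0,.4,(0,0,255))
    cv2.imwrite(n,c)
crop(130,140,330,290,4,'pics/c1.png')
crop(325,95,485,265,3,'pics/c2.png')
E
```

```text
(no output)
```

View pics/c1.png

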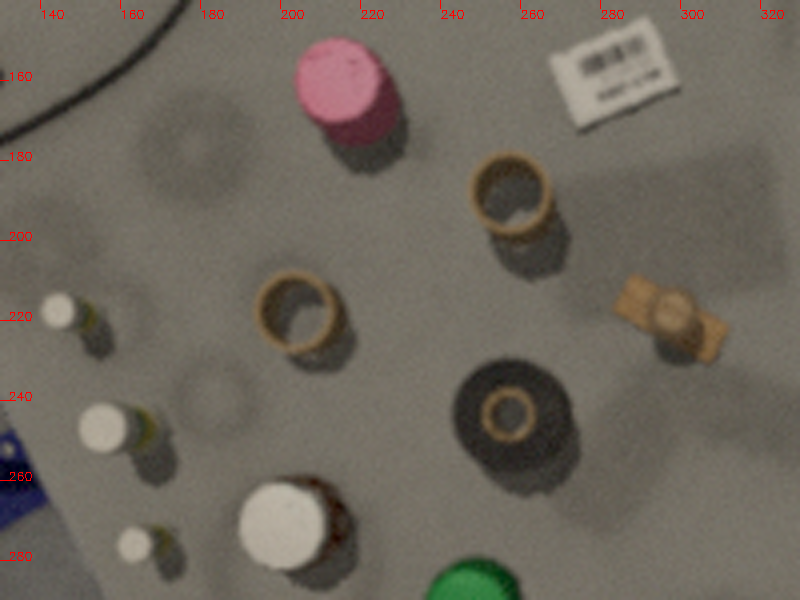

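View pics/c2.png

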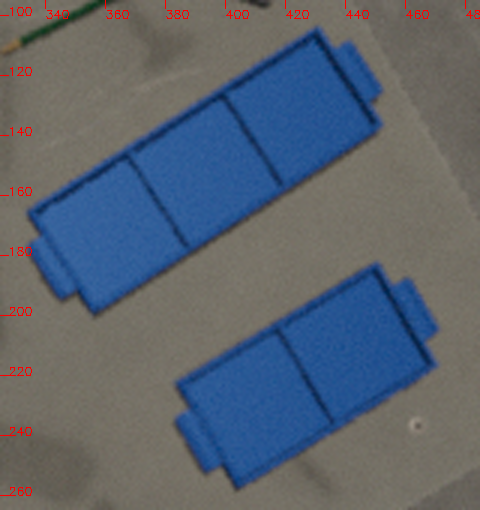

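The crop confirms the large glue stick at (156,247), about 12 px across against 8-9 px for the small ones. The cleaner cap is at (201,271.5), short core rim (204,218), tall core rim (258,188.5) and roll (257,243.5). The tray corners were also read off.

```bash
python3 - <<'E'
from h import *
d=load('top0')
P=dict(tall=(258,188.5,90),short=(204.25,218,58),roll=(257.25,243.5,78),clean=(200.75,271.5,85),glue=(155.75,247,93),stamp=(298.2,217.7,70),label=(283.5,158.2,13),pink=(214.7,160,85),green=(248,289,85),g1=(144.5,217.7,70),g2=(163.7,276,70))
Q={k:w(d,*v) for k,v in P.items()}
for k,q in Q.items():print(k,q[:2].round(),'r%.0f'%np.hypot(*q[:2]))
for n,c in dict(long=[(30,212),(318,30),(380,125),(95,313)],short=[(178,384),(377,265),(436,367),(238,488)]).items():
    p=np.array([w(d,325+u/3,95+v/3,18)[:2] for u,v in c]);m=p.mean(0)
    e=(p[1]+p[2]-p[0]-p[3])/2;L=np.hypot(*e);W=np.hypot(*(p[3]+p[2]-p[0]-p[1]))/2
    e/=L;print(n,'centre',m.round(1),'L',L.round(1),'W',W.round(1),'dir deg',np.degrees(np.arctan2(e[1],e[0])).round(1))
    for s in((-84,0,84) if n=='long' else(-42,42)):print('  bay',(m+e*s).round(1),'r%.0f'%np.hypot(*(m+e*s)))
s=load('side0')
for k,q in Q.items():
    if k in('tall','short','roll','clean','glue','g1'):print(k,'side px(800) base',(np.array(px(s,[q[0],q[1],0]))*800/560).round(),'top',(np.array(px(s,q))*800/560).round())
E
```

```text
tall [515. 161.] r540
short [456. 272.] r531
roll [406. 161.] r437
clean [348. 272.] r442
glue [395. 363.] r536
stamp [460.  80.] r467
label [590. 113.] r600
pink [572. 250.] r624
green [316. 177.] r362
g1 [454. 394.] r601
g2 [336. 350.] r486
long centre [ 609.4 -125.4] L 251.9 W 83.9 dir deg -56.2
  bay [562.6 -55.6] r565
  bay [ 609.4 -125.4] r622
  bay [ 656.1 -195.2] r685
short centre [ 462.  -198.1] L 169.6 W 84.9 dir deg -58.8
  bay [ 440.3 -162.1] r469
  bay [ 483.8 -234. ] r537
tall side px(800) base [353. 341.] top [352. 290.]
short side px(800) base [395. 379.] top [395. 344.]
roll side px(800) base [421. 339.] top [422. 296.]
clean side px(800) base [469. 377.] top [473. 326.]
glue side px(800) base [446. 416.] top [450. 356.]
g1 side px(800) base [403. 433.] top [404. 387.]
```

Request:
{"fn": "servo_tool", "kwargs": {"commands": [[[0,0,0,0.004,0,0,-6.75],[0,0,0,0.004,0,0,-6.75],[0,0,0,0.004,0,0,-6.75],[0,0,0,0.004,0,0,-6.75],[0,0,0,0.004,0,0,-6.75],[0,0,0,0.004,0,0,-6.75],[0,0,0,0.004,0,0,-6.75],[0,0,0,0.004,0,0,-6.75],[0,0,0,0.004,0,0,-6.75],[0,0,0,0.004,0,0,-6.75]]]}}

```text
clock: 0.93
position: [153.8, -605.4, 190.5]
ee_rot: [-0.657, 0.754, 0.001, 0.0]
contact_force: [0.0, 0.2, 0.2]
gripper_width: 85.3
grasp_force: 0.0
```

Request:
{"fn": "servo_tool", "kwargs": {"commands": [[[0,0,0,0,0,0,-6.75],[0,0,0,0,0,0,-6.75],[0,0,0,0,0,0,-6.75],[0,0,0,0,0,0,-6.75],[0,0,0,0,0,0,-6.75],[0,0,0,0,0,0,-6.75],[0,0,0,0,0,0,0],[0,0,0,0,0,0,0]]]}}

```text
clock: 1.6
position: [153.8, -605.5, 190.8]
ee_rot: [0.875, -0.484, -0.0, -0.0]
contact_force: [-0.6, 0.7, -0.2]
gripper_width: 85.2
grasp_force: 0.0
```

```bash
cat > go.py <<'E'
import sys,numpy as np
from bench import arm
from scipy.spatial.transform import Rotation as R
s=arm.read_state();r=R.from_quat(s['ee_rot']);p=s['position'];M=r.as_matrix()
print('t%.1f'%s['clock'],p.round(1),'yaw y %.1f'%np.degrees(np.arctan2(M[1,1],M[0,1])),'tilt',M[:2,2].round(3),'w%.1f f%.1f'%(s['gripper_width'],s['grasp_force']),'j',s['joints'].round(2))
q=p
for a in sys.argv[1:]:
    t=np.array(eval(a),float);d=t-q;l=r.inv().apply(d)/1000;n=int(np.ceil(np.linalg.norm(d)/38));print(a,'tool',l.round(4),'n',n,'each',(l/n).round(4));q=t
E
python3 go.py 450,-250,170 406,161,170 406,161,30
```

```text
t1.6 [ 153.8 -605.5  190.8] yaw y -147.9 tilt [-0.     0.001] w85.2 f0.0 j [-1.06  0.41 -0.05 -0.   -1.11  1.62]
450,-250,170 tool [-0.1439 -0.4397  0.0211] n 13 each [-0.0111 -0.0338  0.0016]
406,161,170 tool [-0.3716 -0.181   0.0004] n 11 each [-0.0338 -0.0165  0.    ]
406,161,30 tool [1.0e-04 0.0e+00 1.4e-01] n 4 each [0.    0.    0.035]
```

Request:
{"fn": "servo_tool", "kwargs": {"commands": [[[0,-0.006,-0.017,0.002,0,0,0],[0,-0.0111,-0.0338,0.002,0,0,0],[0,-0.0111,-0.0338,0.002,0,0,0],[0,-0.0111,-0.0338,0.002,0,0,0],[0,-0.0111,-0.0338,0.002,0,0,0],[0,-0.0111,-0.0338,0.002,0,0,0],[0,-0.0111,-0.0338,0.002,0,0,0],[0,-0.0111,-0.0338,0.002,0,0,0],[0,-0.0111,-0.0338,0.002,0,0,0],[0,-0.0111,-0.0338,0.002,0,0,0]]]}}

```text
clock: 2.43
position: [369.8, -343.2, 171.3]
ee_rot: [0.875, -0.484, 0.0, -0.0]
contact_force: [0.6, -0.2, -0.3]
gripper_width: 85.0
grasp_force: 0.0
```

Request:
{"fn": "servo_tool", "kwargs": {"commands": [[[0,-0.0111,-0.0338,0,0,0,0],[0,-0.0111,-0.0338,0,0,0,0],[0,-0.0111,-0.0338,0,0,0,0],[0,-0.021,-0.03,0,0,0,0],[0,-0.032,-0.0165,0,0,0,0],[0,-0.032,-0.0165,0,0,0,0],[0,-0.032,-0.0165,0,0,0,0],[0,-0.032,-0.0165,0,0,0,0],[0,-0.032,-0.0165,0,0,0,0],[0,-0.032,-0.0165,0,0,0,0]]]}}

```text
clock: 3.27
position: [431.9, -11.9, 171.5]
ee_rot: [0.875, -0.484, 0.0, -0.0]
contact_force: [-0.0, 0.8, 1.4]
gripper_width: 85.7
grasp_force: 0.0
```

```bash
python3 go.py 406,161,170 406,161,30
```

```text
t3.3 [431.9 -11.9 171.5] yaw y -147.9 tilt [0. 0.] w85.7 f0.0 j [ 0.35  0.11 -0.53  0.   -0.93  0.21]
406,161,170 tool [-0.1602 -0.0699  0.0015] n 5 each [-0.032  -0.014   0.0003]
406,161,30 tool [-0.0e+00  1.0e-04  1.4e-01] n 4 each [-0.     0.     0.035]
```

Request:
{"fn": "servo_tool", "kwargs": {"commands": [[[0,-0.032,-0.014,0,0,0,0],[0,-0.032,-0.014,0,0,0,0],[0,-0.032,-0.014,0,0,0,0],[0,-0.032,-0.014,0,0,0,0],[0,-0.02,-0.009,0,0,0,0],[0,-0.012,-0.005,0,0,0,0],[0,0,0,0,0,0,0]]]}}

```text
clock: 3.85
position: [406.2, 161.4, 171.5]
ee_rot: [0.876, -0.482, 0.0, -0.0]
contact_force: [0.3, 0.4, 0.1]
gripper_width: 85.5
grasp_force: 0.0
```

```bash
python3 go.py 406,161,30; python3 - <<'E'
from h import *
d=snap('wrist','w1')
f=cv2.resize(d['frame'],(800,600))
for p in((406,161,78),(406,161,0),(460,80,70),(515,161,90)):
    u=px(d,p);print(p,np.round(u)); cv2.drawMarker(f,tuple(int(a*800/560) for a in u),(0,0,255),0,20,1)
cv2.imwrite('pics/w1b.png',f)
E
```

```text
t3.9 [406.2 161.4 171.5] yaw y -147.7 tilt [0.001 0.001] w85.5 f0.0 j [ 0.75  0.12 -0.52  0.   -0.93 -0.19]
406,161,30 tool [0.0003 0.0005 0.1415] n 4 each [0.0001 0.0001 0.0354]
(406, 161, 78) [277. 215.]
(406, 161, 0) [277. 191.]
(460, 80, 70) [274.  80.]
(515, 161, 90) [143. 140.]
```

View pics/w1b.png

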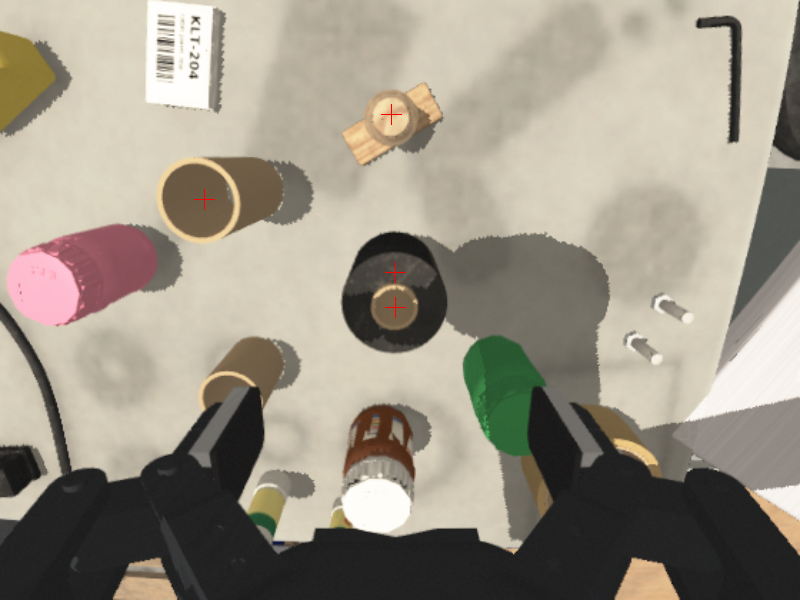

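The wrist view shows the projected roll, tall core and stamp marks landing on the objects within about 2 mm, so the position estimates hold. I'll go down and grasp the roll.

Request:
{"fn": "servo_tool", "kwargs": {"commands": [[[0,0,0,0.035,0,0,0],[0,0,0,0.035,0,0,0],[0,0,0,0.035,0,0,0],[0,0,0,0.026,0,0,0],[0,0,0,0.01,0,0,0],[0,0,0,0,0,0,0],[255,0,0,0,0,0,0],[255,0,0,0,0,0,0],[255,0,0,0,0,0,0],[255,0,0,0,0,0,0]]]}}

```text
clock: 4.73
position: [407.2, 159.7, 31.8]
ee_rot: [0.876, -0.483, 0.001, -0.002]
contact_force: [0.5, -1.9, 4.2]
gripper_width: 56.6
grasp_force: 63.5
```

Request:
{"fn": "servo_tool", "kwargs": {"commands": [[[255,0,0,0,0,0,0],[255,0,0,0,0,0,0],[255,0,0,0,0,0,0],[255,0,0,0,0,0,0]]]}}

```text
clock: 5.07
position: [407.2, 159.7, 31.8]
ee_rot: [0.876, -0.483, 0.001, -0.001]
contact_force: [0.8, -1.2, 7.7]
gripper_width: 56.6
grasp_force: 63.9
```

```bash
python3 go.py 406,161,150 609,-125,150 609,-125,35
```

```text
t5.1 [407.2 159.7  31.8] yaw y -147.7 tilt [0.003 0.002] w56.6 f63.9 j [ 0.75  0.34 -0.69  0.   -0.53 -0.19]
406,161,150 tool [-0.0017 -0.     -0.1182] n 4 each [-0.0004 -0.     -0.0296]
609,-125,150 tool [ 3.502e-01 -1.880e-02  1.000e-04] n 10 each [ 0.035  -0.0019  0.    ]
609,-125,35 tool [-0.      0.0004  0.115 ] n 4 each [-0.      0.0001  0.0287]
```

Request:
{"fn": "servo_tool", "kwargs": {"commands": [[[255,0,0,-0.015,0,0,0],[255,0,0,-0.03,0,0,0],[255,0,0,-0.03,0,0,0],[255,0,0,-0.03,0,0,0],[255,0.012,-0.001,-0.013,0,0,0],[255,0.025,-0.002,0,0,0,0],[255,0.035,-0.002,0,0,0,0],[255,0.035,-0.002,0,0,0,0],[255,0.035,-0.002,0,0,0,0],[255,0.035,-0.002,0,0,0,0]]]}}

```text
clock: 5.9
position: [510.3, 14.1, 148.6]
ee_rot: [0.876, -0.483, -0.0, -0.0]
contact_force: [0.9, 1.5, -1.4]
gripper_width: 56.4
grasp_force: 64.5
```

Request:
{"fn": "servo_tool", "kwargs": {"commands": [[[255,0.035,-0.002,0,0,0,0],[255,0.035,-0.002,0,0,0,0],[255,0.035,-0.002,0,0,0,0],[255,0.03,-0.002,0,0,0,0],[255,0.022,-0.002,0,0,0,0],[255,0.015,0,0,0,0,0],[255,0,0,0,0,0,0]]]}}

```text
clock: 6.48
position: [611.1, -127.1, 147.6]
ee_rot: [0.875, -0.484, 0.0, -0.0]
contact_force: [-0.8, 0.5, -1.3]
gripper_width: 56.5
grasp_force: 64.5
```

```bash
python3 go.py 609,-125,36; python3 - <<'E'
from h import *
d=snap('wrist','w2')
f=cv2.resize(d['frame'],(800,600))
for p in((609,-125,4),(563,-56,4),(656,-195,4),(440,-162,4),(484,-234,4)):
    u=px(d,p); cv2.drawMarker(f,tuple(int(a*800/560) for a in u),(0,0,255),0,20,1)
cv2.imwrite('pics/w2b.png',f)
E
```

```text
t6.5 [ 611.1 -127.1  147.6] yaw y -147.9 tilt [0. 0.] w56.5 f64.5 j [ 0.05  0.45 -0.11 -0.   -1.01  0.51]
609,-125,36 tool [-0.0029  0.0007  0.1116] n 3 each [-0.001   0.0002  0.0372]
```

View pics/w2b.png

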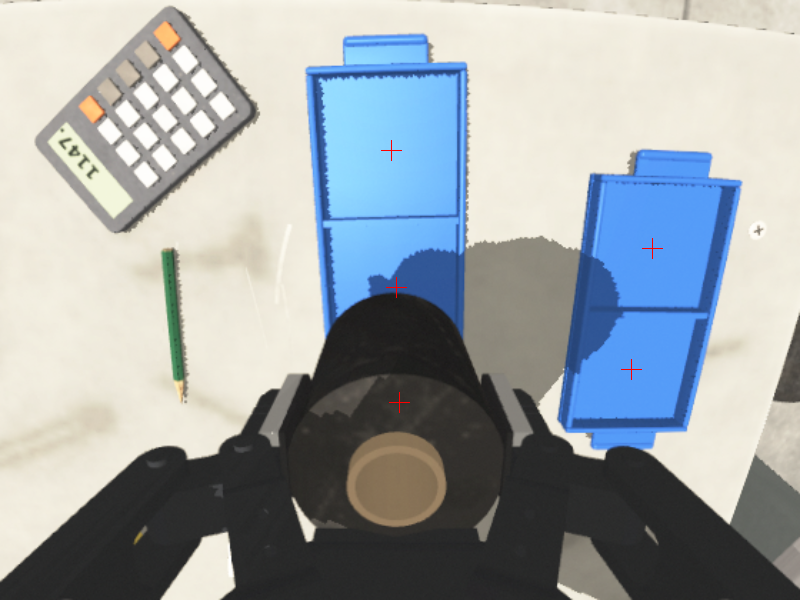

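The bay marks sit centred in the bays in this view. I'll lower the roll and release it.

Request:
{"fn": "servo_tool", "kwargs": {"commands": [[[255,-0.003,0,0.03,0,0,0],[255,0,0,0.03,0,0,0],[255,0,0,0.03,0,0,0],[255,0,0,0.014,0,0,0],[255,0,0,0.007,0,0,0],[255,0,0,0,0,0,0]]]}}

```text
clock: 7.03
position: [607.4, -121.3, 37.0]
ee_rot: [0.876, -0.482, -0.001, 0.001]
contact_force: [0.9, -0.2, -0.6]
gripper_width: 56.4
grasp_force: 64.5
```

Request:
{"fn": "servo_tool", "kwargs": {"commands": [[[0,0,0,0,0,0,0],[0,0,0,0,0,0,0],[0,0,0,0,0,0,0],[0,0,0,-0.01,0,0,0],[0,0,0,-0.03,0,0,0],[0,0,0,-0.035,0,0,0],[0,0,0,-0.035,0,0,0],[0,0,0,-0.02,0,0,0]]]}}

```text
clock: 7.7
position: [610.6, -122.6, 173.3]
ee_rot: [0.876, -0.483, 0.004, -0.001]
contact_force: [0.8, 0.1, 0.3]
gripper_width: 85.3
grasp_force: 0.0
```

```bash
python3 go.py 515,161,165 515,161,32
```

```text
t7.7 [ 610.6 -122.6  173.3] yaw y -147.7 tilt [ 0.008 -0.001] w85.3 f0.0 j [ 0.06  0.42 -0.09  0.   -1.05  0.5 ]
515,161,165 tool [-0.2908 -0.0707  0.0073] n 8 each [-0.0363 -0.0088  0.0009]
515,161,32 tool [-0.0007  0.0008  0.133 ] n 4 each [-0.0002  0.0002  0.0332]
```

Request:
{"fn": "servo_tool", "kwargs": {"commands": [[[60,-0.015,-0.004,0,0,0,0],[60,-0.035,-0.009,0,0,0,0],[60,-0.037,-0.009,0,0,0,0],[60,-0.037,-0.009,0,0,0,0],[60,-0.037,-0.009,0,0,0,0],[60,-0.037,-0.009,0,0,0,0],[60,-0.037,-0.009,0,0,0,0],[60,-0.03,-0.007,0,0,0,0],[60,-0.017,-0.004,0,0,0,0],[60,-0.009,-0.002,0,0,0,0]]]}}

```text
clock: 8.53
position: [512.9, 164.0, 168.8]
ee_rot: [0.876, -0.482, 0.001, -0.001]
contact_force: [0.9, -0.5, -0.1]
gripper_width: 64.9
grasp_force: 0.0
```

Request:
{"fn": "servo_tool", "kwargs": {"commands": [[[60,0,0,0,0,0,0],[60,0,0,0,0,0,0]]]}}

```text
clock: 8.7
position: [513.5, 161.6, 167.9]
ee_rot: [0.876, -0.483, 0.0, -0.0]
contact_force: [0.1, -0.6, -0.7]
gripper_width: 65.4
grasp_force: 0.0
```

```bash
python3 go.py 515,161,32
```

```text
t8.7 [513.5 161.6 167.9] yaw y -147.7 tilt [0.001 0.   ] w65.4 f0.0 j [ 0.61  0.29 -0.3   0.   -0.98 -0.04]
515,161,32 tool [ 0.0013 -0.0008  0.1359] n 4 each [ 0.0003 -0.0002  0.034 ]
```

Request:
{"fn": "servo_tool", "kwargs": {"commands": [[[60,0.001,0,0.034,0,0,0],[60,0,0,0.036,0,0,0],[60,0,0,0.034,0,0,0],[60,0,0,0.022,0,0,0],[60,0,0,0.01,0,0,0],[60,0,0,0,0,0,0],[255,0,0,0,0,0,0],[255,0,0,0,0,0,0],[255,0,0,0,0,0,0],[255,0,0,0,0,0,0]]]}}

```text
clock: 9.53
position: [515.3, 161.5, 33.2]
ee_rot: [0.876, -0.483, 0.001, -0.002]
contact_force: [0.2, 0.1, 3.8]
gripper_width: 40.1
grasp_force: 60.1
```

Request:
{"fn": "servo_tool", "kwargs": {"commands": [[[255,0,0,0,0,0,0],[255,0,0,-0.01,0,0,0],[255,0,0,-0.03,0,0,0],[255,0,0,-0.035,0,0,0],[255,0,0,-0.035,0,0,0],[255,0,0,-0.01,0,0,0],[255,0,0,0,0,0,0]]]}}

```text
clock: 10.12
position: [515.6, 162.1, 155.8]
ee_rot: [0.876, -0.483, 0.002, -0.004]
contact_force: [-0.4, -0.0, 0.7]
gripper_width: 40.0
grasp_force: 60.1
```

```bash
python3 go.py 562,-56,152 562,-56,37
```

```text
t10.1 [515.6 162.1 155.8] yaw y -147.7 tilt [0.007 0.005] w40.0 f60.1 j [ 0.6   0.31 -0.31  0.   -0.94 -0.04]
562,-56,152 tool [0.2091 0.0773 0.0031] n 6 each [0.0349 0.0129 0.0005]
562,-56,37 tool [-0.     0.001  0.115] n 4 each [-0.      0.0003  0.0287]
```

Request:
{"fn": "servo_tool", "kwargs": {"commands": [[[255,0.015,0.006,0,0,0,0],[255,0.033,0.012,0,0,0,0],[255,0.035,0.013,0,0,0,0],[255,0.035,0.013,0,0,0,0],[255,0.035,0.013,0,0,0,0],[255,0.028,0.01,0,0,0,0],[255,0.018,0.006,0,0,0,0],[255,0.01,0.004,0,0,0,0],[255,0,0,0,0,0,0],[255,0,0,0,0,0,0]]]}}

```text
clock: 10.95
position: [559.7, -56.9, 150.4]
ee_rot: [0.875, -0.483, -0.001, 0.0]
contact_force: [0.7, 0.3, -0.4]
gripper_width: 39.9
grasp_force: 60.1
```

```bash
python3 go.py 562,-56,38
```

```text
t10.9 [559.7 -56.9 150.4] yaw y -147.8 tilt [-0.002  0.   ] w39.9 f60.1 j [ 0.19  0.35 -0.26 -0.   -0.96  0.38]
562,-56,38 tool [ 0.0006 -0.0026  0.1124] n 3 each [ 0.0002 -0.0009  0.0375]
```

Request:
{"fn": "servo_tool", "kwargs": {"commands": [[[255,0,-0.002,0.03,0,0,0],[255,0,0,0.032,0,0,0],[255,0,0,0.03,0,0,0],[255,0,0,0.014,0,0,0],[255,0,0,0.006,0,0,0],[255,0,0,0,0,0,0],[255,0,0,0,0,0,0]]]}}

```text
clock: 11.53
position: [562.4, -54.7, 39.7]
ee_rot: [0.876, -0.482, 0.0, -0.0]
contact_force: [0.2, -0.6, -0.0]
gripper_width: 39.8
grasp_force: 60.1
```

Request:
{"fn": "servo_tool", "kwargs": {"commands": [[[40,0,0,0,0,0,0],[40,0,0,0,0,0,0],[40,0,0,0,0,0,0],[40,0,0,-0.01,0,0,0],[40,0,0,-0.03,0,0,0],[40,0,0,-0.035,0,0,0],[40,0,0,-0.035,0,0,0],[40,0,0,-0.02,0,0,0]]]}}

```text
clock: 12.2
position: [563.8, -56.0, 174.7]
ee_rot: [0.876, -0.483, 0.003, -0.002]
contact_force: [0.3, -0.4, 0.4]
gripper_width: 71.9
grasp_force: 0.0
```

```bash
python3 go.py 348,272,165 348,272,32
```

```text
t12.2 [563.8 -56.  174.7] yaw y -147.7 tilt [0.007 0.   ] w71.9 f0.0 j [ 0.19  0.33 -0.23  0.   -1.01  0.38]
348,272,165 tool [-0.3926  0.0072  0.0081] n 11 each [-0.0357  0.0007  0.0007]
348,272,32 tool [-0.0005  0.0008  0.133 ] n 4 each [-0.0001  0.0002  0.0332]
```

Request:
{"fn": "servo_tool", "kwargs": {"commands": [[[40,-0.018,0,0,0,0,0],[40,-0.036,0.001,0,0,0,0],[40,-0.036,0.001,0,0,0,0],[40,-0.036,0.001,0,0,0,0],[40,-0.036,0.001,0,0,0,0],[40,-0.036,0.001,0,0,0,0],[40,-0.036,0.001,0,0,0,0],[40,-0.036,0.001,0,0,0,0],[40,-0.036,0,0,0,0,0],[40,-0.036,0,0,0,0,0]]]}}

```text
clock: 13.03
position: [372.5, 230.8, 170.5]
ee_rot: [0.876, -0.483, 0.0, -0.001]
contact_force: [1.0, 0.6, -0.1]
gripper_width: 72.0
grasp_force: 0.0
```

Request:
{"fn": "servo_tool", "kwargs": {"commands": [[[40,-0.025,0,0,0,0,0],[40,-0.016,0,0,0,0,0],[40,-0.01,0,0,0,0,0],[40,0,0,0,0,0,0],[40,0,0,0,0,0,0]]]}}

```text
clock: 13.45
position: [346.4, 272.7, 169.7]
ee_rot: [0.876, -0.483, 0.0, -0.0]
contact_force: [0.1, -0.4, -0.1]
gripper_width: 72.0
grasp_force: 0.0
```

```bash
python3 go.py 348,272,32;python3 - <<'E'
from h import *
d=snap('wrist','w3')
f=cv2.resize(d['frame'],(800,600))
for p in((348,272,85),(395,363,93),(456,272,58)):
    u=px(d,p); cv2.drawMarker(f,tuple(int(a*800/560) for a in u),(0,0,255),0,20,1)
cv2.imwrite('pics/w3b.png',f)
E
```

```text
t13.4 [346.4 272.7 169.7] yaw y -147.7 tilt [0. 0.] w72.0 f0.0 j [ 1.04  0.13 -0.51  0.   -0.93 -0.47]
348,272,32 tool [ 0.0015 -0.0009  0.1377] n 4 each [ 0.0004 -0.0002  0.0344]
```

View pics/w3b.png

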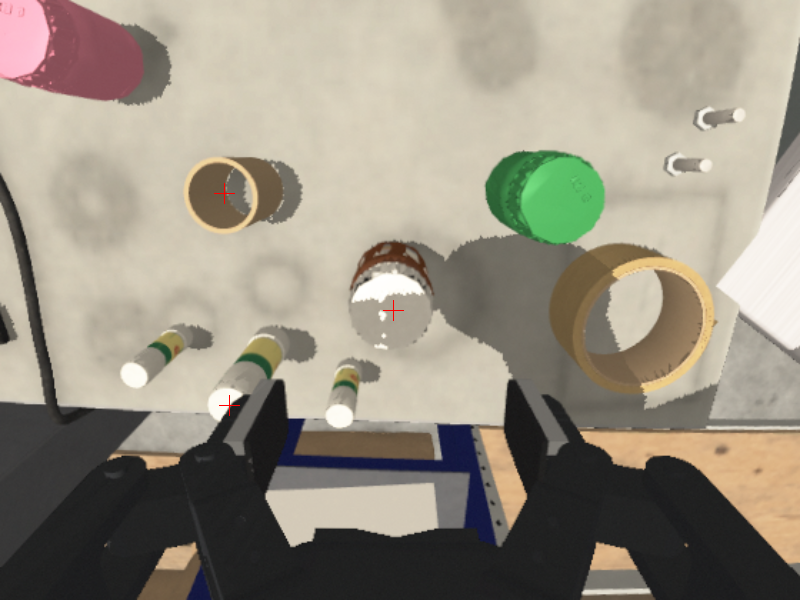

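The cleaner, glue stick and short core marks all land on the objects. I'll grasp the bottle a little lower, with the TCP at z=27.

Request:
{"fn": "servo_tool", "kwargs": {"commands": [[[40,0.001,-0.001,0.034,0,0,0],[40,0,0,0.036,0,0,0],[40,0,0,0.036,0,0,0],[40,0,0,0.025,0,0,0],[40,0,0,0.012,0,0,0],[40,0,0,0,0,0,0],[255,0,0,0,0,0,0],[255,0,0,0,0,0,0],[255,0,0,0,0,0,0],[255,0,0,0,0,0,0]]]}}

```text
clock: 14.33
position: [348.6, 273.2, 27.8]
ee_rot: [0.876, -0.483, 0.0, -0.002]
contact_force: [1.8, -0.9, 1.9]
gripper_width: 43.0
grasp_force: 51.4
```

Request:
{"fn": "servo_tool", "kwargs": {"commands": [[[255,0,0,0,0,0,0],[255,0,0,-0.01,0,0,0],[255,0,0,-0.03,0,0,0],[255,0,0,-0.035,0,0,0],[255,0,0,-0.035,0,0,0],[255,0,0,-0.01,0,0,0],[255,0,0,0,0,0,0]]]}}

```text
clock: 14.92
position: [348.7, 274.2, 149.8]
ee_rot: [0.876, -0.483, 0.0, -0.004]
contact_force: [0.0, 0.0, -0.6]
gripper_width: 42.4
grasp_force: 53.3
```

```bash
python3 go.py 656,-195,150 656,-195,32
```

```text
t14.9 [348.7 274.2 149.8] yaw y -147.7 tilt [0.005 0.008] w42.4 f53.3 j [ 1.03  0.16 -0.54  0.   -0.86 -0.47]
656,-195,150 tool [ 0.5608 -0.0092 -0.0023] n 15 each [ 0.0374 -0.0006 -0.0002]
656,-195,32 tool [0.0005 0.0009 0.118 ] n 4 each [0.0001 0.0002 0.0295]
```

Request:
{"fn": "servo_tool", "kwargs": {"commands": [[[255,0.012,0,0,0,0,0],[255,0.025,-0.001,0,0,0,0],[255,0.036,-0.001,0,0,0,0],[255,0.037,-0.001,0,0,0,0],[255,0.037,-0.001,0,0,0,0],[255,0.037,-0.001,0,0,0,0],[255,0.037,-0.001,0,0,0,0],[255,0.037,-0.001,0,0,0,0],[255,0.037,-0.001,0,0,0,0],[255,0.037,-0.001,0,0,0,0]]]}}

```text
clock: 15.75
position: [532.0, -5.3, 144.4]
ee_rot: [0.876, -0.483, -0.001, 0.001]
contact_force: [0.8, 0.4, -0.6]
gripper_width: 42.8
grasp_force: 53.3
```

Request:
{"fn": "servo_tool", "kwargs": {"commands": [[[255,0.037,0,0,0,0,0],[255,0.037,0,0,0,0,0],[255,0.037,0,0,0,0,0],[255,0.037,0,0,0,0,0],[255,0.035,0,0,0,0,0],[255,0.025,0,0,0,0,0],[255,0.015,0,0,0,0,0],[255,0.006,0,0,0,0,0],[255,0,0,0,0,0,0]]]}}

```text
clock: 16.5
position: [654.0, -198.0, 143.6]
ee_rot: [0.875, -0.484, -0.002, 0.0]
contact_force: [0.5, 0.3, -1.1]
gripper_width: 42.8
grasp_force: 53.3
```

```bash
python3 go.py 656,-195,32;python3 - <<'E'
from h import *
d=snap('wrist','w4');a=cv2.resize(d['frame'],(400,300))
d=snap('side','s4');f=d['frame'][120:270,150:350];b=cv2.resize(f,(400,300),interpolation=cv2.INTER_CUBIC)
cv2.imwrite('pics/w4b.png',np.hstack([a,b]))
E
```

```text
t16.5 [ 654.  -198.   143.6] yaw y -147.9 tilt [-0.004  0.001] w42.8 f53.3 j [-0.06  0.55  0.05 -0.   -1.08  0.62]
656,-195,32 tool [-0.0012 -0.0035  0.1116] n 3 each [-0.0004 -0.0012  0.0372]
```

View pics/w4b.png

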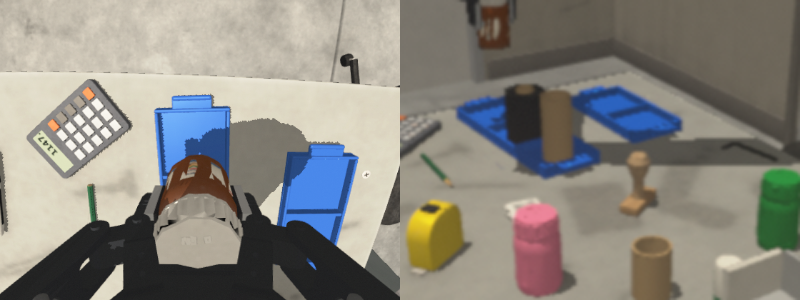

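The roll and tall core stand upright in their bays, and the bottle is held fairly upright. I'll place it.

Request:
{"fn": "servo_tool", "kwargs": {"commands": [[[255,-0.001,-0.003,0.03,0,0,0],[255,0,0,0.032,0,0,0],[255,0,0,0.03,0,0,0],[255,0,0,0.013,0,0,0],[255,0,0,0.006,0,0,0],[255,0,0,0,0,0,0],[255,0,0,0,0,0,0]]]}}

```text
clock: 17.18
position: [657.9, -194.5, 36.9]
ee_rot: [0.876, -0.482, 0.001, -0.0]
contact_force: [0.0, -0.0, -0.9]
gripper_width: 42.9
grasp_force: 53.3
```

```bash
python3 go.py 656,-195,32
```

```text
t17.2 [ 657.9 -194.5   36.9] yaw y -147.7 tilt [ 0.002 -0.001] w42.9 f53.3 j [-0.05  0.66 -0.05  0.   -0.86  0.62]
656,-195,32 tool [-0.0006  0.0019  0.0049] n 1 each [-0.0006  0.0019  0.0049]
```

Request:
{"fn": "servo_tool", "kwargs": {"commands": [[[255,0,0.002,0.003,0,0,0],[255,0,0,0,0,0,0],[255,0,0,0,0,0,0]]]}}

```text
clock: 17.43
position: [655.5, -196.0, 33.6]
ee_rot: [0.876, -0.483, 0.001, -0.0]
contact_force: [-0.7, 0.2, -0.9]
gripper_width: 42.4
grasp_force: 53.3
```

Request:
{"fn": "servo_tool", "kwargs": {"commands": [[[40,0,0,0,0,0,0],[40,0,0,0,0,0,0],[40,0,0,0,0,0,0],[40,0,0,-0.01,0,0,0],[40,0,0,-0.03,0,0,0],[40,0,0,-0.035,0,0,0],[40,0,0,-0.035,0,0,0],[40,0,0,-0.025,0,0,0]]]}}

```text
clock: 18.1
position: [656.3, -196.2, 172.2]
ee_rot: [0.876, -0.483, 0.003, -0.001]
contact_force: [1.4, -1.0, 0.4]
gripper_width: 72.0
grasp_force: 0.0
```

```bash
python3 go.py 456,272,165 456,272,23
```

```text
t18.1 [ 656.3 -196.2  172.2] yaw y -147.7 tilt [ 0.005 -0.002] w72.0 f0.0 j [-0.05  0.52  0.08  0.   -1.12  0.62]
456,272,165 tool [-0.5028 -0.0808  0.0054] n 14 each [-0.0359 -0.0058  0.0004]
456,272,23 tool [-0.0006  0.0005  0.142 ] n 4 each [-0.0001  0.0001  0.0355]
```

Request:
{"fn": "servo_tool", "kwargs": {"commands": [[[50,-0.018,-0.003,0,0,0,0],[50,-0.036,-0.006,0,0,0,0],[50,-0.037,-0.006,0,0,0,0],[50,-0.037,-0.006,0,0,0,0],[50,-0.037,-0.006,0,0,0,0],[50,-0.037,-0.006,0,0,0,0],[50,-0.037,-0.006,0,0,0,0],[50,-0.037,-0.006,0,0,0,0],[50,-0.037,-0.006,0,0,0,0],[50,-0.037,-0.006,0,0,0,0]]]}}

```text
clock: 18.93
position: [515.8, 132.2, 168.5]
ee_rot: [0.876, -0.483, 0.001, -0.001]
contact_force: [1.0, -0.1, 0.2]
gripper_width: 68.5
grasp_force: 0.0
```

Request:
{"fn": "servo_tool", "kwargs": {"commands": [[[50,-0.037,-0.006,0,0,0,0],[50,-0.037,-0.006,0,0,0,0],[50,-0.037,-0.006,0,0,0,0],[50,-0.025,-0.004,0,0,0,0],[50,-0.017,-0.002,0,0,0,0],[50,0,0,0,0,0,0],[50,0,0,0,0,0,0]]]}}

```text
clock: 19.52
position: [454.9, 273.6, 168.1]
ee_rot: [0.876, -0.482, 0.0, -0.0]
contact_force: [0.9, -0.4, -0.5]
gripper_width: 69.0
grasp_force: 0.0
```

```bash
python3 go.py 456,272,23
```

```text
t19.5 [454.9 273.6 168.1] yaw y -147.6 tilt [0.001 0.001] w69.0 f0.0 j [ 0.85  0.28 -0.32  0.   -0.97 -0.28]
456,272,23 tool [1.900e-03 1.000e-04 1.451e-01] n 4 each [0.0005 0.     0.0363]
```

Request:
{"fn": "servo_tool", "kwargs": {"commands": [[[50,0.002,0,0.034,0,0,0],[50,0,0,0.036,0,0,0],[50,0,0,0.036,0,0,0],[50,0,0,0.026,0,0,0],[50,0,0,0.012,0,0,0],[50,0,0,0,0,0,0],[255,0,0,0,0,0,0],[255,0,0,0,0,0,0],[255,0,0,0,0,0,0],[255,0,0,0,0,0,0]]]}}

```text
clock: 20.35
position: [457.3, 271.8, 25.1]
ee_rot: [0.876, -0.483, 0.001, -0.002]
contact_force: [0.5, -0.6, 2.7]
gripper_width: 40.0
grasp_force: 60.4
```

Request:
{"fn": "servo_tool", "kwargs": {"commands": [[[255,0,0,0,0,0,0],[255,0,0,-0.01,0,0,0],[255,0,0,-0.03,0,0,0],[255,0,0,-0.035,0,0,0],[255,0,0,-0.035,0,0,0],[255,0,0,-0.015,0,0,0],[255,0,0,0,0,0,0]]]}}

```text
clock: 20.93
position: [458.0, 273.0, 153.7]
ee_rot: [0.876, -0.482, 0.002, -0.005]
contact_force: [-0.2, 1.1, 0.0]
gripper_width: 39.7
grasp_force: 60.4
```

```bash
python3 go.py 484,-234,150 484,-234,29
```

```text
t20.9 [458.  273.  153.7] yaw y -147.7 tilt [0.007 0.007] w39.7 f60.4 j [ 0.84  0.3  -0.34  0.   -0.93 -0.28]
484,-234,150 tool [4.424e-01 2.490e-01 3.000e-04] n 14 each [0.0316 0.0178 0.    ]
484,-234,29 tool [0.0002 0.0012 0.121 ] n 4 each [0.0001 0.0003 0.0302]
```

Request:
{"fn": "servo_tool", "kwargs": {"commands": [[[255,0.012,0.007,0,0,0,0],[255,0.024,0.013,0,0,0,0],[255,0.032,0.018,0,0,0,0],[255,0.032,0.018,0,0,0,0],[255,0.032,0.018,0,0,0,0],[255,0.032,0.018,0,0,0,0],[255,0.032,0.018,0,0,0,0],[255,0.032,0.018,0,0,0,0],[255,0.032,0.018,0,0,0,0],[255,0.032,0.018,0,0,0,0]]]}}

```text
clock: 21.77
position: [471.4, -65.5, 147.2]
ee_rot: [0.876, -0.483, -0.001, 0.001]
contact_force: [0.7, 0.1, -0.3]
gripper_width: 39.8
grasp_force: 60.4
```

Request:
{"fn": "servo_tool", "kwargs": {"commands": [[[255,0.032,0.018,0,0,0,0],[255,0.032,0.018,0,0,0,0],[255,0.032,0.018,0,0,0,0],[255,0.026,0.015,0,0,0,0],[255,0.018,0.01,0,0,0,0],[255,0.01,0.006,0,0,0,0],[255,0,0,0,0,0,0],[255,0,0,0,0,0,0]]]}}

```text
clock: 22.43
position: [480.4, -235.5, 147.4]
ee_rot: [0.875, -0.483, -0.001, 0.0]
contact_force: [-0.0, 1.0, -0.5]
gripper_width: 39.9
grasp_force: 60.4
```

```bash
python3 go.py 484,-234,30
```

```text
t22.4 [ 480.4 -235.5  147.4] yaw y -147.8 tilt [-0.002  0.001] w39.9 f60.4 j [-0.15  0.31 -0.33 -0.   -0.93  0.71]
484,-234,30 tool [ 0.0009 -0.004   0.1174] n 4 each [ 0.0002 -0.001   0.0293]
```

Request:
{"fn": "servo_tool", "kwargs": {"commands": [[[255,0.001,-0.003,0.03,0,0,0],[255,0,0,0.034,0,0,0],[255,0,0,0.032,0,0,0],[255,0,0,0.014,0,0,0],[255,0,0,0.007,0,0,0],[255,0,0,0,0,0,0],[255,0,0,0,0,0,0],[255,0,0,0,0,0,0]]]}}

```text
clock: 23.1
position: [485.4, -234.2, 32.2]
ee_rot: [0.876, -0.482, 0.001, -0.0]
contact_force: [0.3, -0.0, 0.2]
gripper_width: 39.6
grasp_force: 60.5
```

Request:
{"fn": "servo_tool", "kwargs": {"commands": [[[50,0,0,0,0,0,0],[50,0,0,0,0,0,0],[50,0,0,0,0,0,0],[50,0,0,-0.01,0,0,0],[50,0,0,-0.03,0,0,0],[50,0,0,-0.035,0,0,0],[50,0,0,-0.035,0,0,0],[50,0,0,-0.03,0,0,0]]]}}

```text
clock: 23.77
position: [484.8, -235.1, 174.7]
ee_rot: [0.876, -0.483, 0.001, -0.0]
contact_force: [0.9, -0.2, -0.1]
gripper_width: 68.5
grasp_force: 0.0
```

```bash
python3 go.py 395,363,165 395,363,32
```

```text
t23.8 [ 484.8 -235.1  174.7] yaw y -147.7 tilt [ 0.003 -0.001] w68.5 f0.0 j [-0.15  0.29 -0.29  0.   -0.99  0.71]
395,363,165 tool [-0.5537 -0.2433  0.009 ] n 16 each [-0.0346 -0.0152  0.0006]
395,363,32 tool [-0.0003  0.0002  0.133 ] n 4 each [-0.0001  0.0001  0.0332]
```

Request:
{"fn": "servo_tool", "kwargs": {"commands": [[[100,-0.018,-0.008,0,0,0,0],[100,-0.034,-0.015,0,0,0,0],[100,-0.036,-0.016,0,0,0,0],[100,-0.036,-0.016,0,0,0,0],[100,-0.036,-0.016,0,0,0,0],[100,-0.036,-0.016,0,0,0,0],[100,-0.036,-0.016,0,0,0,0],[100,-0.036,-0.016,0,0,0,0],[100,-0.036,-0.016,0,0,0,0],[100,-0.036,-0.016,0,0,0,0]]]}}

```text
clock: 24.6
position: [430.2, 135.0, 172.5]
ee_rot: [0.876, -0.483, 0.0, -0.001]
contact_force: [1.2, -0.0, 0.5]
gripper_width: 52.3
grasp_force: 0.0
```

Request:
{"fn": "servo_tool", "kwargs": {"commands": [[[100,-0.036,-0.016,0,0,0,0],[100,-0.036,-0.016,0,0,0,0],[100,-0.036,-0.016,0,0,0,0],[100,-0.036,-0.016,0,0,0,0],[100,-0.033,-0.014,0,0,0,0],[100,-0.024,-0.01,0,0,0,0],[100,-0.012,-0.004,0,0,0,0],[100,0,0,0,0,0,0],[100,0,0,0,0,0,0]]]}}

```text
clock: 25.35
position: [394.6, 362.2, 171.5]
ee_rot: [0.876, -0.483, -0.0, 0.0]
contact_force: [-0.4, -1.0, -0.3]
gripper_width: 52.2
grasp_force: 0.0
```

```bash
python3 go.py 395,363,30;python3 - <<'E'
from h import *
d=snap('wrist','w5')
f=cv2.resize(d['frame'],(800,600))
u=px(d,(395,363,93)); cv2.drawMarker(f,tuple(int(a*800/560) for a in u),(0,0,255),0,20,1)
cv2.imwrite('pics/w5b.png',f)
E
```

```text
t25.4 [394.6 362.2 171.5] yaw y -147.7 tilt [-0. -0.] w52.2 f0.0 j [ 1.05  0.29 -0.3  -0.   -0.99 -0.48]
395,363,30 tool [-0.0005 -0.0008  0.1415] n 4 each [-0.0001 -0.0002  0.0354]
```

View pics/w5b.png

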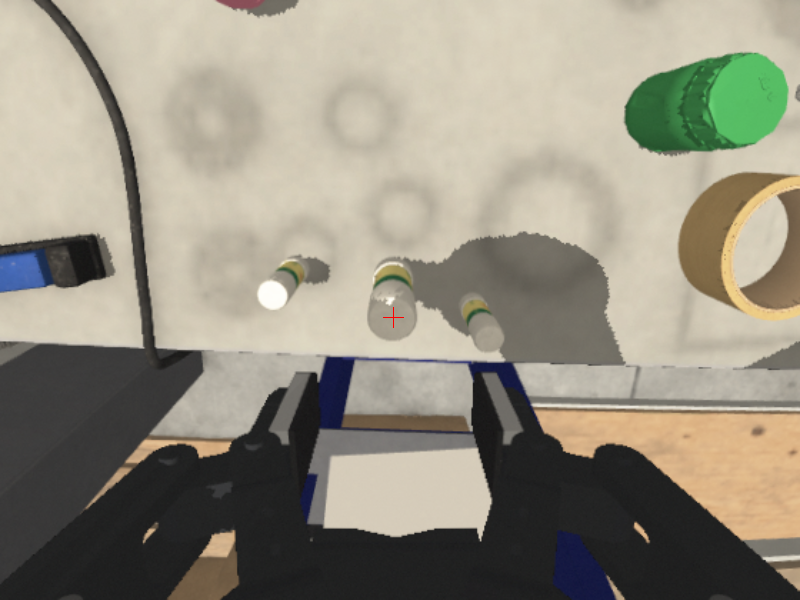

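The mark lies on the large glue stick, with small sticks on both sides. I'll narrow the opening and grip a bit higher so the fingers clear them.

Request:
{"fn": "servo_tool", "kwargs": {"commands": [[[135,0,-0.001,0,0,0,0],[135,0,0,0.02,0,0,0],[135,0,0,0.034,0,0,0],[135,0,0,0.034,0,0,0],[135,0,0,0.025,0,0,0],[135,0,0,0.014,0,0,0],[135,0,0,0.006,0,0,0],[135,0,0,0,0,0,0],[255,0,0,0,0,0,0],[255,0,0,0,0,0,0]]]}}

```text
clock: 26.23
position: [396.6, 363.6, 39.9]
ee_rot: [0.876, -0.483, 0.0, -0.001]
contact_force: [0.6, 0.8, 0.0]
gripper_width: 25.1
grasp_force: 58.8
```

Request:
{"fn": "servo_tool", "kwargs": {"commands": [[[255,0,0,0,0,0,0],[255,0,0,0,0,0,0],[255,0,0,0,0,0,0]]]}}

```text
clock: 26.48
position: [396.2, 363.7, 39.5]
ee_rot: [0.876, -0.483, 0.0, -0.001]
contact_force: [-0.7, -0.1, 3.7]
gripper_width: 25.4
grasp_force: 58.8
```

Request:
{"fn": "servo_tool", "kwargs": {"commands": [[[255,0,0,-0.01,0,0,0],[255,0,0,-0.03,0,0,0],[255,0,0,-0.035,0,0,0],[255,0,0,-0.035,0,0,0],[255,0,0,-0.015,0,0,0],[255,0,0,0,0,0,0]]]}}

```text
clock: 26.98
position: [397.4, 365.3, 168.9]
ee_rot: [0.876, -0.482, 0.001, -0.005]
contact_force: [0.0, -0.4, 0.1]
gripper_width: 25.1
grasp_force: 58.9
```

```bash
python3 go.py 440,-162,160 440,-162,43
```

```text
t27.0 [397.4 365.3 168.9] yaw y -147.7 tilt [0.006 0.009] w25.1 f58.9 j [ 1.04  0.29 -0.3   0.   -0.97 -0.48]
440,-162,160 tool [0.4685 0.2459 0.0046] n 14 each [0.0335 0.0176 0.0003]
440,-162,43 tool [0.0005 0.0012 0.117 ] n 4 each [0.0001 0.0003 0.0292]
```

Request:
{"fn": "servo_tool", "kwargs": {"commands": [[[255,0.012,0.006,0,0,0,0],[255,0.024,0.013,0,0,0,0],[255,0.034,0.018,0,0,0,0],[255,0.034,0.018,0,0,0,0],[255,0.034,0.018,0,0,0,0],[255,0.034,0.018,0,0,0,0],[255,0.034,0.018,0,0,0,0],[255,0.034,0.018,0,0,0,0],[255,0.034,0.018,0,0,0,0],[255,0.034,0.018,0,0,0,0]]]}}

```text
clock: 27.82
position: [420.5, 13.1, 162.4]
ee_rot: [0.876, -0.483, -0.001, 0.001]
contact_force: [1.6, 0.2, -0.5]
gripper_width: 25.4
grasp_force: 58.9
```

Request:
{"fn": "servo_tool", "kwargs": {"commands": [[[255,0.034,0.018,0,0,0,0],[255,0.034,0.018,0,0,0,0],[255,0.034,0.018,0,0,0,0],[255,0.028,0.014,0,0,0,0],[255,0.02,0.01,0,0,0,0],[255,0.01,0.005,0,0,0,0],[255,0,0,0,0,0,0],[255,0,0,0,0,0,0]]]}}

```text
clock: 28.48
position: [436.0, -164.5, 162.2]
ee_rot: [0.875, -0.484, -0.001, 0.0]
contact_force: [-0.3, -0.5, -0.4]
gripper_width: 25.1
grasp_force: 58.9
```

```bash
python3 go.py 440,-162,44
```

```text
t28.5 [ 436.  -164.5  162.2] yaw y -147.9 tilt [-0.003  0.001] w25.1 f58.9 j [-0.01  0.18 -0.47 -0.   -0.92  0.57]
440,-162,44 tool [ 0.0002 -0.005   0.1182] n 4 each [ 0.     -0.0012  0.0295]
```

Request:
{"fn": "servo_tool", "kwargs": {"commands": [[[255,0,-0.004,0.03,0,0,0],[255,0,0,0.034,0,0,0],[255,0,0,0.032,0,0,0],[255,0,0,0.015,0,0,0],[255,0,0,0.007,0,0,0],[255,0,0,0,0,0,0],[255,0,0,0,0,0,0],[255,0,0,0,0,0,0]]]}}

```text
clock: 29.15
position: [441.3, -161.4, 45.9]
ee_rot: [0.876, -0.482, 0.001, -0.0]
contact_force: [-0.3, -0.4, -0.2]
gripper_width: 25.2
grasp_force: 59.1
```

```bash
python3 go.py 440,-162,44
```

```text
t29.1 [ 441.3 -161.4   45.9] yaw y -147.7 tilt [ 0.001 -0.   ] w25.2 f59.1 j [-0.    0.36 -0.6   0.   -0.61  0.57]
440,-162,44 tool [-0.0002  0.0015  0.0019] n 1 each [-0.0002  0.0015  0.0019]
```

Request:
{"fn": "servo_tool", "kwargs": {"commands": [[[255,0,0,0.0015,0,0,0],[255,0,0,0,0,0,0],[60,0,0,0,0,0,0],[60,0,0,0,0,0,0],[60,0,0,0,0,0,0],[60,0,0,-0.01,0,0,0],[60,0,0,-0.03,0,0,0],[60,0,0,-0.035,0,0,0],[60,0,0,-0.035,0,0,0],[60,0,0,-0.03,0,0,0]]]}}

```text
clock: 29.98
position: [441.1, -162.0, 186.2]
ee_rot: [0.876, -0.483, 0.001, -0.0]
contact_force: [0.6, 0.3, -0.3]
gripper_width: 65.6
grasp_force: 0.0
```

Request:
{"fn": "servo_tool", "kwargs": {"commands": [[[60,0.03,0.015,-0.01,0,0,0],[60,0.03,0.02,0,0,0,0],[60,0.03,0.02,0,0,0,0],[60,0.03,0.02,0,0,0,0],[60,0.03,0.02,0,0,0,0],[60,0.03,0.02,0,0,0,0],[60,0.03,0.02,0,0,0,0],[60,0.03,0.02,0,0,0,0],[60,0,0,0,0,0,0],[60,0,0,0,0,0,0]]]}}

```text
clock: 30.82
position: [437.0, -449.1, 192.6]
ee_rot: [0.875, -0.484, -0.001, -0.0]
contact_force: [-0.3, -0.2, -0.1]
gripper_width: 65.6
grasp_force: 0.0
```

```bash
python3 go.py; python3 - <<'E'
from h import *
d=snap('top','t6');f=d['frame'][95:255,260:480]
a=cv2.resize(f,(550,400),interpolation=cv2.INTER_CUBIC)
for p in((609,-125,4),(563,-56,4),(656,-195,4),(440,-162,4),(484,-234,4)):
    u=px(d,p); cv2.drawMarker(a,(int((u[0]-260)*2.5),int((u[1]-95)*2.5)),(0,0,255),0,14,1)
d=snap('side','s6');b=cv2.resize(d['frame'][150:290,160:360],(570,400),interpolation=cv2.INTER_CUBIC)
cv2.imwrite('pics/f6.png',cv2.resize(np.hstack([a,b]),(800,286)))
E
```

```text
t30.8 [ 437.  -449.1  192.6] yaw y -147.9 tilt [-0.001  0.001] w65.6 f0.0 j [-0.54  0.42 -0.04 -0.   -1.11  1.1 ]
```

View pics/f6.png

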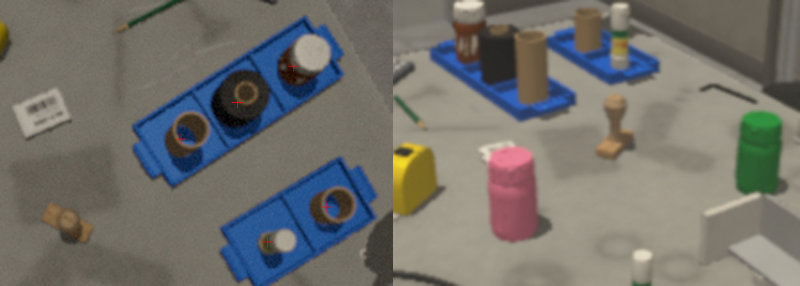

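All five items stand upright in their bays, and the stamp and labels have not moved.

```bash
python3 -c "from bench import ticket;print(ticket.job_done())"
```

```text
the job is handed in; nothing more can be done
None
```

Both kits are made up and handed in at about 31 s on the clock: the last pictures show all five items upright in their bays and the stamp and labels where they started, but the hand-in gave no verdict.

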